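Clamp a tube rack on a lab shaker with a torque-limiting knob

ROBOT

A 7-joint arm with a two-finger parallel gripper is mounted at the origin on the work surface. World frame = base frame: x ahead of the robot, y to its left, z up, the work surface at z = 0. Lengths are in m, angles in rad, forces in N, time in s.
With the tool pointing down it reaches from about 0.425 to 0.875 m from the base axis. Payload 4.7 kg.
Tool frame: the origin (TCP) lies midway between the tips of the shut fingers; the grasp point (between the pads) lies 19 mm behind it (manip.grip_depth is the distance from the TCP to the grasp point, in m); z points along the fingers, y is the line along which they close (so a half turn about z gives the same grasp; the last joint's range is limited). The gripper opens to 87 mm and grips with 3 to 60 N. Pads are 19 mm wide; open, the fingers measure 117 mm over their backs; the gripper's body (75 mm by 190 mm) begins 51 mm behind the grasp point.
Start: joints at [1.238, 0.321, -0.07, 1.45, 0.023, 1.371, -0.057], TCP at [0.221, -0.611, 0.223] pointing down, gripper open.
Joint ranges: [-2.86, 2.86], [-0.3, 2.09], [-1.38, 1.24], [0.06, 2.45], [-1.56, 4.7], [0.09, 2.05], [-2.69, 2.69]. Speed limits (rad/s): [2.57, 2.57, 3.14, 3.14, 3.14, 3.14, 3.14].

INTERFACE

Orientations are given as a unit quaternion [x, y, z, w].
In Python, from rig import manip gives the robot as it stands. Calls block until the motion is done:
- manip.reach(position, orientation): joint-space move of the TCP to a pose.
- manip.move_l(position, attitude=None, feed=0.15, threshold=None): straight line of the TCP; attitude=None keeps the orientation; feed is the mean speed in m/s. With threshold (N) it stops when the force on the tool has changed by that much, and returns True; else False.
- manip.set_joints(angles): joint-space move.
- manip.open() and manip.close_gripper(f_grip=None): open the fingers fully, or close them until they stop; f_grip is the grip in N (None keeps the last).
- manip.hold(seconds).
- manip.inverse_kinematics(position, orientation): joint angles nearest the present ones, or None.
- manip.capture(name): name is "scene" or "top" or "wrist"; returns a dict with "pixels" (400x640x3 uint8, blue, green, red), "depth" (400x640 float32, m along the optical axis (not along the pixel's ray), 0 where there is no reading), "fovy" (degrees; the focal length in pixels is half the picture's height over the tangent of half this angle, whatever the lens; pixels are square), "cx", "cy" (the principal point, pixels), "rvec" (rotation vector, rad) and "tvec" (3), from world to camera coordinates, as OpenCV has them. Camera axes: x right, y down, z forward; pixel columns grow to the right and rows downward; lengths in m; the calibration is good to about 2 mm. The wrist camera is an equidistant fisheye: a pixel r from the principal point sees the ray r / f radians off the axis. A picture is of the moment at which its call begins.
A pose or a line that the arm cannot do raises manip.Unreachable and nothing moves.
- manip.close_job(): hands the job in; it is judged then, once.
Readings, each from a call of its own:
- manip.current_time(): time.
- manip.current_q(): joint angles.
- manip.current_joint_vel(): joint speeds.
- manip.current_tau(): joint torques, N m.
- manip.current_eef_pos(): TCP position.
- manip.current_orientation(): TCP orientation.
- manip.current_force(): force on the tool from outside, world axes, zero at the start.
- manip.current_ft_torque(): the same for the moment, N m.
- manip.current_width(): finger opening in m.
- manip.current_finger_force(): force on a finger pad.
Only numpy, scipy, OpenCV 4.12 (cv2) and the standard library are available. Lean on these libraries where they do the work, as an engineer would, in place of code of your own. Each camera call takes 0.05 s, during which the arm holds its last target. There are 200 camera calls.

TASK

Get the tube rack ready for shaking: lift it by its blue bar and set it down gently on the shaker platform, lengthwise in the bay between the orange jaw and the fixed dark fence. Let go of it, then turn the black knob clockwise until the rack is clamped against the fence and the knob slips and clicks, and stop there: one click is enough and more than three is too many. Leave the bottle, the slide box and the beaker alone.

Things in the scene. Friction and masses are not known exactly. Their poses are not given: they have to be found in the camera images.
- rack: White plastic tube rack with eight stoppered tubes (purple and red caps, fixed in the rack), 120 mm long (x) by 66 mm wide (y), about 0.45 kg; origin at the centre of its underside, z up. Tube caps end 86 mm above the underside. A blue carrying bar runs lengthwise above the caps. Either end may face the fence. Its flat ends reach from the underside to 56 mm up
- rack_handle (a point): Middle of the blue carrying bar of the rack, 122 mm above the rack's underside; the bar is 90 mm long along the rack's x, 16 mm thick across (y), 24 mm high (its top is 134 mm above the underside). There are 24 mm of free height between the bar and the caps
- bay (a point): Foot of the fence's clamping face, midway along it, on the platform of the shaker (a low white machine 310 x 210 mm, aluminium platform on top 70 mm above the table). x is the clamping direction and points from the jaw to the fence, z is up. The dark steel fence stands at x > 0, 90 mm wide (y) and 35 mm high; the rack must stand at x < 0 along x, centred on y = 0. Once clamped, the rack's origin is at x = -60 mm, z = 0
- jaw_face: Orange pad of the jaw (56 mm wide in y, 32 mm high), origin at the middle of its clamping face, 20 mm above the platform; same axes as the bay. It is sprung and gives by up to 6 mm (4 N per mm), which keeps the rack pressed when the knob is let go. At the start the jaw is fully open and stands 134 to 148 mm from the fence, so the 120 mm rack has 14 to 28 mm to spare
- knob_grip (a point): Point on the vertical axis of the black knob, at the height to grip: 80 mm above the platform, in the wing of the knob; it turns with the knob. The wing lies along the x axis of this point (z up) and is 52 mm long, 16 mm thick (y), 36 mm high, from 22 mm below to 14 mm above this point; below it is a round black disc 52 mm across. A red line on the wing's top marks its -x half. The knob sits on a blue block, its axis 65 mm behind the open jaw's face
- shaft (a joint): Angle of the clamp's shaft in rad (0: jaw fully open; grows as the knob turns clockwise seen from above; stops at 3.1). Each rad moves the jaw 14 mm towards the fence. Its white disc, 62 mm across, shows under the knob with a red mark on the rim, in line with the knob's red line as long as the clutch has not slipped. It turns easily (0.1 N m) and stays where it is left, but gives back 0.2 to 0.3 rad when the knob is let go with the pad pressed
- knob (a joint): Slip of the clutch between knob and shaft in rad, 0 at the start, grows only when the knob is turned clockwise and the shaft can turn no farther. It slips at about 0.33 N m; the torque rises and falls once per click, a click every 0.39 rad (22.5 degrees) of slip. Turning the knob back turns the shaft back
- reagent: Amber reagent bottle with blue cap, 64 mm across, 150 mm tall, bystander; origin at the centre of its underside
- slide_box: Green slide box 90 x 160 x 35 mm, bystander; origin at the centre of its underside
- beaker: Glass beaker 76 mm across, 95 mm tall, bystander; origin at the centre of its underside

How it is judged:
On the way, in this order (a step that is already met when the one before it is completed fails the run):
1. the rack stands on the platform in the bay between jaw and fence, let go, the knob not yet slipped (y of rack in the frame of bay between -0.018 and 0.018 m and z of rack in the frame of bay between -0.004 and 0.006 m and angle between rack's own z axis and vertical below 0.06 rad and x of rack in the frame of bay between -0.092 and -0.055 m and angle between the x axis of rack and the x axis of bay, either way round below 0.2 rad and contact force between the fingers and rack below 0.3 N and value of joint knob below 0.15 rad and linear speed of rack below 0.02 m/s), for 0.2 s.
2. the knob has slipped by a click with the rack pressed between jaw and fence (y of rack in the frame of bay between -0.018 and 0.018 m and z of rack in the frame of bay between -0.004 and 0.006 m and angle between rack's own z axis and vertical below 0.06 rad and angle between the x axis of rack and the x axis of bay, either way round below 0.08 rad and x of rack in the frame of bay between -0.064 and -0.056 m and value of joint knob above 0.2 rad), for 0.1 s.
At the end, for the whole second after the job is handed in: The rack stands upright on the platform, lengthwise (within 0.08 rad), its end against the fence (within 4 mm), within 18 mm of the middle of the bay, at rest and held by the orange jaw with more than 1 N; the clutch has slipped by one to three clicks (0.2 to 1.35 rad) (all of step 2 and value of joint knob below 1.35 rad and contact force between jaw_face and rack above 1 N and linear speed of rack below 0.02 m/s); the robot touches nothing.
It fails at once if the knob is driven on past three clicks (value of joint knob above 1.35 rad).
It fails at once if the rack is dropped or slammed onto the shaker (over 80 N) (contact force between rack and shaker above 80 N).
It fails at once if the rack is tipped over (angle between rack's own z axis and vertical above 0.6 rad).
It fails at once if the bottle, the slide box or the beaker is shifted by over 30 mm or tipped (distance of any of reagent, slide_box, beaker from where it was at the start of the episode above 0.03 m or angle between any of reagent, slide_box, beaker's own z axis and vertical above 0.3 rad).
It also fails if it takes over 72 s, if anything falls off the work surface, if the arm or the gripper's body presses on something with over 40 N, if the wrist force passes 120 N, or if a joint passes its speed limit or range.

## Working session

There is one attempt and no reset: what is moved stays moved. The work goes in short steps, each a Python script; the robot and the scene stay as the last script left them, time stands still between calls to the robot, and variables do not carry over. Pictures are saved under pics/ and viewed, at most 10 in all, crops included, and the job is handed in when it is done.

```bash
ls; mkdir -p pics
cat > h.py <<'E'
import numpy as np, cv2
from rig import manip
from scipy.spatial.transform import Rotation as R
def shot(name,fn):
    c=manip.capture(name); cv2.imwrite(f'pics/{fn}.png',c['pixels']); np.save(f'pics/{fn}.npy',c,allow_pickle=True); return c
def load(fn): return np.load(f'pics/{fn}.npy',allow_pickle=True).item()
def cloud(c):
    v,u=np.mgrid[:400,:640]; f=200/np.tan(np.radians(c['fovy'])/2); d=c['depth']
    P=np.stack([(u-c['cx'])/f*d,(v-c['cy'])/f*d,d],-1)
    M=cv2.Rodrigues(np.array(c['rvec'],float))[0]
    W=(P-np.array(c['tvec']).ravel())@M; W[d<=0]=np.nan; return W
E
python3 - <<'E'
from h import *
for n in ('scene','top'):
    c=shot(n,n+'0'); print(n,c['fovy'],(c['depth']>0).mean())
E
```

```text
pics
scene 50.00428673465243 0.99597265625
top 53.04886124397366 0.9959609375
```

View pics/top0.png

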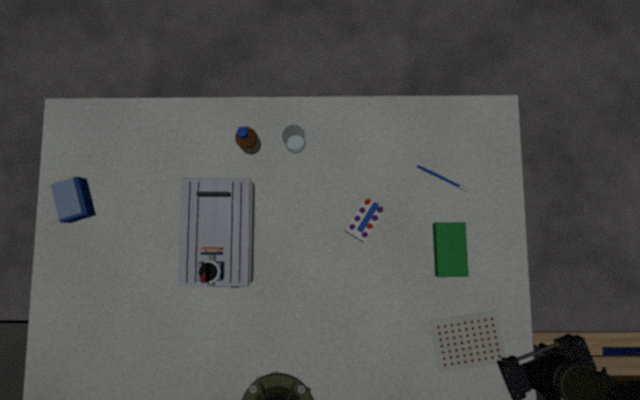

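View pics/scene0.png

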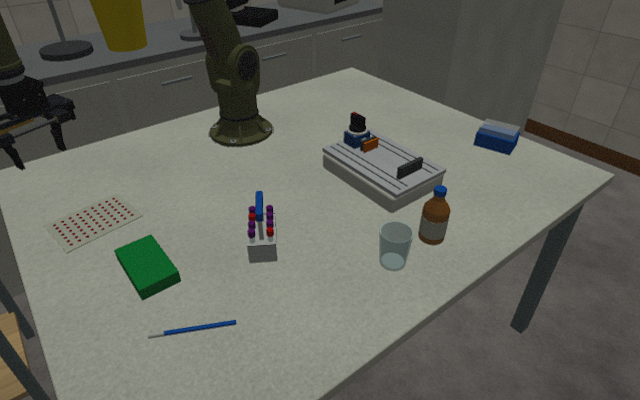

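Top view: the rack's bar is at (369,217), the fence at (214,194), the jaw pad at (211,250) and the knob at (208,272). The bottle is at (247,139), the beaker at (294,138) and the slide box at (450,250). The scene view agrees.

```bash
cat >> h.py <<'E'
def seg(c,W,lo,hi,zr,box=None):
    hsv=cv2.cvtColor(c['pixels'],cv2.COLOR_BGR2HSV)
    m=cv2.inRange(hsv,np.array(lo),np.array(hi))>0
    m&=(W[...,2]>zr[0])&(W[...,2]<zr[1])
    if box is not None: m&=(W[...,0]>box[0])&(W[...,0]<box[1])&(W[...,1]>box[2])&(W[...,1]<box[3])
    return W[m]
def desc(n,p):
    if len(p)<5: print(n,len(p)); return
    (c,s,a)=cv2.minAreaRect(p[:,:2].astype(np.float32)*1000)
    e=np.linalg.eigh(np.cov(p[:,:2].T))[1][:,1]
    print(n,len(p),'mean',p.mean(0).round(4),'rect',np.round(c,1),np.round(s,1),round(a,1),'axis',round(np.degrees(np.arctan2(e[1],e[0])),1),'z',np.percentile(p[:,2],[5,50,95]).round(4))
E
python3 - <<'E'
from h import *
for n in('top0','scene0'):
    c=load(n);W=cloud(c);print(n)
    for u,v in ([(369,217),(214,194),(211,250),(205,277),(210,268),(200,220),(278,330),(242,130),(295,145)] if n=='top0' else [(259,207),(410,167),(370,144),(357,118),(390,175)]): print((u,v),W[v,u].round(3),c['pixels'][v,u])
    desc('bar',seg(c,W,(100,120,40),(125,255,255),(.105,.15),(.3,.9,-.6,.0)))
    desc('jaw',seg(c,W,(5,100,40),(20,255,255),(.075,.13),(.3,.9,.0,.6)))
    desc('fence',seg(c,W,(0,0,0),(179,255,70),(.09,.12),(.55,.9,.0,.4)))
    desc('knob',seg(c,W,(0,0,0),(179,255,255),(.155,.18),(.3,.6,.0,.4)))
    desc('knobred',seg(c,W,(0,120,40),(5,255,255),(.15,.18),(.3,.6,.0,.4)))
    desc('plat',seg(c,W,(0,0,0),(179,255,255),(.06,.078),(.2,.9,.0,.5)))
E
```

```text
top0
(369, 217) [ 0.557 -0.259  0.135] [96 46 18]
(214, 194) [0.625 0.172 0.105] [33 36 31]
(211, 250) [0.468 0.186 0.072] [89 89 98]
(205, 277) [0.399 0.175 0.164] [22 20 35]
(210, 268) [0.421 0.172 0.128] [16 17 13]
(200, 220) [0.554 0.222 0.066] [109 103 101]
(278, 330) [ 0.231  0.    -0.   ] [107 112 109]
(242, 130) [0.796 0.087 0.151] [97 50 24]
(295, 145) [ 0.79  -0.049  0.005] [119 119 110]
bar 150 mean [ 0.5581 -0.2559  0.1345] rect [ 557.6 -255.8] [13.8 84.3] 56.4 axis 147.2 z [0.1318 0.1344 0.138 ]
jaw 253 mean [0.7354 0.0963 0.1054] rect [641.7 131. ] [ 55.9 366.3] 73.3 axis 162.4 z [0.0931 0.1053 0.1188]
fence 363 mean [0.7275 0.1162 0.1049] rect [706.4 126. ] [ 78.8 243.8] 56.9 axis 147.7 z [0.094  0.1049 0.116 ]
knob 133 mean [0.4119 0.1781 0.1633] rect [411. 179.] [49.4 16. ] 1.0 axis -179.8 z [0.1571 0.1638 0.167 ]
knobred 18 mean [0.3974 0.1796 0.1642] rect [398.3 180. ] [18.3  6.5] 4.7 axis -178.0 z [0.1625 0.1639 0.167 ]
plat 6591 mean [0.5299 0.1761 0.0704] rect [590.5 174.9] [213.9 451.7] 87.0 axis 178.1 z [0.0666 0.0704 0.0741]
scene0
(259, 207) [ 0.576 -0.266  
[... 153 characters left out ...]
175) [0.601 0.133 0.068] [91 92 88]
bar 210 mean [ 0.5694 -0.2628  0.1308] rect [ 561.1 -258.4] [15.  91.5] 57.4 axis 147.5 z [0.1187 0.1333 0.1355]
jaw 699 mean [0.7323 0.0952 0.0994] rect [641.2 127.5] [ 57.1 381.7] 73.9 axis 162.9 z [0.0785 0.0996 0.1226]
fence 274 mean [0.6893 0.1359 0.0992] rect [708.3 124. ] [ 78.7 248. ] 56.1 axis 146.0 z [0.091  0.0988 0.1069]
knob 78 mean [0.415  0.1743 0.1615] rect [412.6 176.7] [53.9 18.8] 2.0 axis -178.8 z [0.1561 0.1623 0.165 ]
knobred 5 mean [0.3955 0.1806 0.1643] rect [397.5 181.2] [ 5.5 15.7] 84.0 axis 169.1 z [0.1637 0.164  0.1651]
plat 3626 mean [0.5619 0.1559 0.0696] rect [595.7 172.7] [216.5 471.5] 86.7 axis 174.0 z [0.0639 0.0699 0.0728]
```

Run:
```python
from h import *
for n in('top0','scene0'):
    c=load(n);W=cloud(c);print(n)
    desc('jaw',seg(c,W,(3,90,30),(20,255,255),(.075,.13),(.44,.53,.1,.26)))
    desc('fence',seg(c,W,(0,0,0),(179,255,90),(.095,.12),(.58,.68,.1,.26)))
    desc('body',seg(c,W,(0,0,0),(179,255,255),(.05,.2),(.34,.72,.05,.30)))
c=load('top0');cv2.imwrite('pics/crop0.png',cv2.resize(c['pixels'][170:295,170:265],None,fx=4.6,fy=4.6,interpolation=cv2.INTER_CUBIC)*2)
q=R.from_matrix(np.array([[1,0,0],[0,-1,0],[0,0,-1.]]))
print(manip.current_time(),R.from_quat(manip.current_orientation()).as_matrix().round(2))
for y in (-180,-90,-60,-32.5,0,57.5,90,147.5,180):
    o=(R.from_euler('z',y,degrees=True)*q).as_quat()
    f=lambda p:(lambda s:None if s is None else np.round(s,2))(manip.inverse_kinematics(p,o))
    print(y,f([.558,-.257,.103]),f([.556,.178,.173]),f([.412,.178,.138]))
```

```text
top0
jaw 39 mean [0.4728 0.1775 0.1055] rect [472.6 178.5] [52.8  2.9] 89.8 axis 90.0 z [0.1021 0.1056 0.1088]
fence 163 mean [0.6279 0.1782 0.1051] rect [628.  179.3] [12.5 91. ] 0.0 axis 89.7 z [0.1015 0.1053 0.1087]
body 7668 mean [0.5205 0.174  0.0758] rect [523.1 176.8] [206.2 308.2] 89.8 axis -179.0 z [0.0662 0.0707 0.1162]
scene0
jaw 154 mean [0.4747 0.1754 0.0943] rect [470.5 176. ] [58.7 19.7] 89.4 axis 90.9 z [0.08   0.0948 0.1057]
fence 144 mean [0.6306 0.1732 0.1025] rect [628.9 176.2] [90.6 16.2] 88.3 axis 89.1 z [0.0964 0.1036 0.1067]
body 4858 mean [0.5357 0.1573 0.0774] rect [522.5 174.3] [208.9 315. ] 90.0 axis -176.5 z [0.0565 0.0703 0.1266]
0.1 [[ 0.94  0.34 -0.  ]
 [ 0.34 -0.94  0.  ]
 [-0.   -0.   -1.  ]]
-180 [ 0.9   0.4  -0.63  1.67  0.25  1.16  1.77] [ 0.45  0.36 -0.98  1.66  0.31  1.29  0.99] [ 0.83 -0.03 -1.25  2.   -0.03  1.15  1.16]
-90 [-0.43  0.53  1.07  1.72 -0.49  1.2  -2.37] [ 0.58  0.45 -1.18  1.66  0.42  1.32  2.47] [-1.35 -0.11  0.85  2.06  0.09  1.16  2.6 ]
-60 [ 0.58  0.34 -0.24  1.68  0.09  1.13 -2.29] [-1.33  0.42  1.22  1.72 -0.41  1.3  -2.64] None
-32.5 [ 0.62  0.34 -0.28  1.68  0.1   1.13 -1.83] [-0.94  0.24  0.68  1.71 -0.16  1.25 -2.36] [ 0.82 -0.03 -1.25  2.   -0.03  1.15 -2.55]
0 [ 0.68  0.35 -0.35  1.68  0.13  1.14 -1.28] [ 0.49  0.38 -1.03  1.66  0.34  1.3  -2.18] [ 0.82 -0.03 -1.25  2.   -0.03  1.15 -1.99]
57.5 [ 0.77  0.37 -0.47  1.67  0.18  1.14 -0.31] [ 0.55  0.42 -1.13  1.66  0.39  1.31 -1.22] [ 0.95 -0.04 -1.37  2.   -0.04  1.15 -0.97]
90 [ 0.83  0.38 -0.54  1.67  0.21  1.15  0.23] [ 0.53  0.41 -1.1   1.66  0.37  1.31 -0.64] [ 0.92 -0.04 -1.34  2.   -0.04  1.15 -0.4 ]
147.5 [ 0.85  0.39 -0.57  1.67  0.22  1.15  1.23] [ 0.49  0.38 -1.03  1.66  0.33  1.3   0.4 ] [ 0.87 -0.03 -1.29  2.   -0.03  1.15  0.59]
180 [ 0.9   0.4  -0.63  1.67  0.25  1.16  1.77] [ 0.45  0.36 -0.98  1.66  0.31  1.29  0.99] [ 0.83 -0.03 -1.25  2.   -0.03  1.15  1.16]
```

View pics/crop0.png

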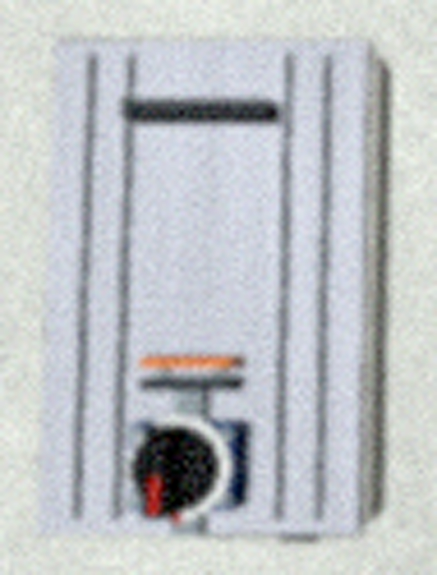

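The crop shows the fence (200,110) and the orange pad (190,362) square to the shaker. The knob is at (178,472) with its red line and the disc's red mark both towards the robot. The shaker is aligned with world x within about 0.5°. Next I move above the rack and look with the wrist camera.

```bash
cat >> h.py <<'E'
def fcloud(c):
    v,u=np.mgrid[:400,:640]; f=200/np.tan(np.radians(c['fovy'])/2); d=c['depth']
    x=u-c['cx'];y=v-c['cy'];r=np.hypot(x,y)+1e-9;t=np.minimum(r/f,1.5)
    P=np.stack([x/r*np.tan(t)*d,y/r*np.tan(t)*d,d],-1)
    M=cv2.Rodrigues(np.array(c['rvec'],float))[0]
    W=(P-np.array(c['tvec']).ravel())@M; W[d<=0]=np.nan; return W
def down(yaw): return (R.from_euler('z',yaw,degrees=True)*R.from_matrix(np.diag([1,-1,-1.]))).as_quat()
E
python3 - <<'E'
from h import *
manip.reach([.559,-.257,.26],down(147.4))
print(manip.current_time(),manip.current_eef_pos(),manip.current_q())
c=shot('wrist','w1');W=fcloud(c)
desc('bar',seg(c,W,(100,120,30),(125,255,255),(.125,.145),(.4,.7,-.4,-.1)))
desc('bar2',seg(c,W,(100,120,30),(125,255,255),(.1,.15),(.4,.7,-.4,-.1)))
desc('allz',seg(c,W,(0,0,0),(179,255,255),(.125,.145),(.45,.65,-.4,-.1)))
desc('caps',seg(c,W,(0,0,0),(179,255,255),(.078,.094),(.45,.65,-.4,-.1)))
E
```

```text
1.8833 [ 0.55832328 -0.25856784  0.25974088] [ 0.85805504  0.28061053 -0.57684135  1.47016485  0.15371183  1.43643634
  1.27751558]
bar 1302 mean [ 0.5554 -0.2548  0.1344] rect [ 557.2 -256.3] [14.  88.7] 57.6 axis 147.6 z [0.1331 0.1345 0.1357]
bar2 1304 mean [ 0.5553 -0.2548  0.1344] rect [ 557.2 -256.3] [14.  88.7] 57.6 axis 147.6 z [0.1331 0.1345 0.1357]
allz 1477 mean [ 0.5558 -0.255   0.1342] rect [ 557.7 -256.4] [15.6 89.9] 57.6 axis 147.7 z [0.1324 0.1344 0.1357]
caps 1466 mean [ 0.5566 -0.2557  0.0859] rect [ 556.8 -256.4] [ 58.7 100. ] 57.6 axis 147.8 z [0.0814 0.0864 0.0877]
```

View pics/w1.png

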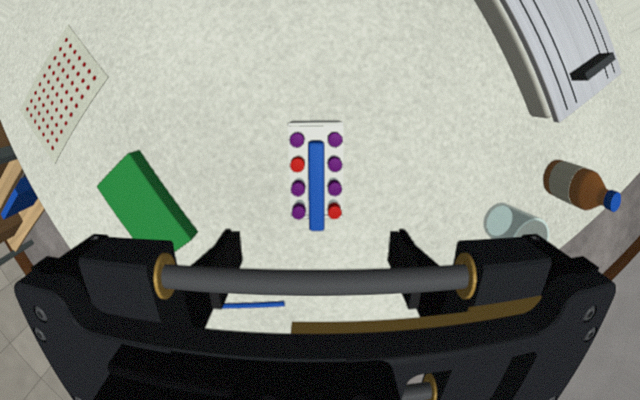

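The wrist view shows the bar clear between the fingers, from (316,141) to (316,230). It measures 90 x 15 mm with its top at 0.1345 m, which matches the description. Now I grasp, lift and carry.

Run:
```python
from h import *
manip.move_l([.5574,-.2564,.2],down(147.6),feed=.15)
manip.move_l([.5574,-.2564,.104],down(147.6),feed=.1)
manip.close_gripper(f_grip=40)
print(manip.current_width(),manip.current_finger_force(),manip.current_eef_pos(),manip.current_force())
manip.move_l([.5574,-.2564,.30],feed=.12)
print(manip.current_width(),manip.current_force(),manip.current_time())
manip.move_l([.50,-.04,.30],down(165),feed=.2)
manip.move_l([.553,.178,.30],down(180),feed=.2)
print(manip.current_eef_pos(),R.from_quat(manip.current_orientation()).as_matrix().round(3),manip.current_time(),manip.current_q())
c=shot('wrist','w2');W=fcloud(c)
desc('fence',seg(c,W,(0,0,0),(179,255,90),(.098,.112),(.58,.68,.1,.26)))
desc('bar',seg(c,W,(100,120,30),(125,255,255),(.2,.4),(.4,.7,0,.4)))
c=shot('scene','s2')
```

```text
0.01537129876595196 39.998776372522116 [ 0.55737082 -0.25645995  0.10400421] [-0.65488861 -0.05393225 -0.05647209]
0.015777966799215348 [-0.20293752 -0.38449511 -5.40249674] 6.525
[0.55316031 0.17669834 0.29988988] [[-1.     0.002 -0.   ]
 [ 0.002  1.    -0.001]
 [ 0.    -0.001 -1.   ]] 9.0667 [ 0.41832884  0.25188485 -0.92700987  1.48091965  0.20188104  1.50939574
  1.06302485]
fence 0
bar 3738 mean [0.537  0.1772 0.3299] rect [549.6 213.8] [94.4 76.1] 85.3 axis 179.2 z [0.3229 0.3304 0.3315]
```

View pics/w2.png

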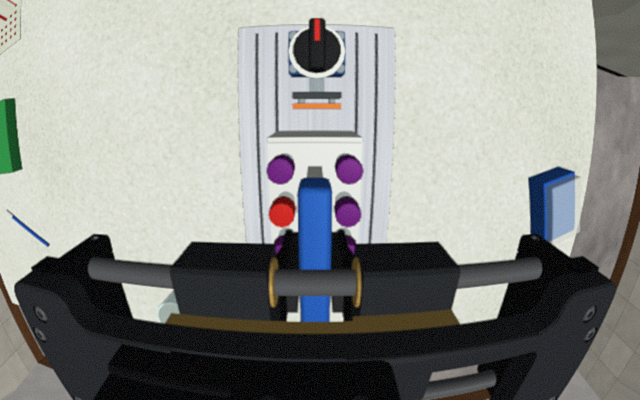

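The rack hangs straight and in line with the shaker (bar at column 315, pad at (317,106), knob at (317,48)). I check the numbers from this picture.

Run:
```python
from h import *
c=load('w2');W=fcloud(c)
desc('knob',seg(c,W,(0,0,0),(179,255,255),(.157,.175),(.36,.46,.1,.25)))
p=seg(c,W,(3,120,30),(20,255,255),(.075,.13),(.44,.53,.1,.26));desc('jaw',p);print(np.percentile(p[:,0],[2,50,98]))
p=seg(c,W,(100,120,30),(125,255,255),(.325,.34),(.45,.62,.16,.195));desc('bar',p);print(p.min(0),p.max(0))
p=seg(c,W,(0,0,90),(179,60,255),(.24,.27),(.45,.62,.1,.25));desc('rackbody',p);print(np.percentile(p,[1,99],axis=0))
c=load('s2');W=cloud(c)
p=seg(c,W,(0,0,0),(179,255,90),(.098,.112),(.58,.68,.1,.26));desc('fence',p)
```

```text
knob 865 mean [0.412  0.179  0.1644] rect [411.2 178.9] [51.2 16.3] 1.1 axis 180.0 z [0.1622 0.1646 0.1661]
jaw 192 mean [0.4726 0.1796 0.1067] rect [472.5 179.7] [53.6  3.7] 89.9 axis 89.9 z [0.1054 0.1068 0.108 ]
[0.47073285 0.47252054 0.47436209]
bar 3499 mean [0.5385 0.1769 0.3303] rect [546.7 176.9] [75.7 16.6] 0.3 axis 179.9 z [0.3287 0.3304 0.3315]
[0.5088634  0.16855875 0.3250441 ] [0.5845698  0.18519256 0.3327156 ]
rackbody 4457 mean [0.5187 0.177  0.2499] rect [534.2 177.1] [66.9 81.2] 89.9 axis 179.7 z [0.2474 0.2489 0.2558]
[[0.49383184 0.14453079 0.24300083]
 [0.56905285 0.20932657 0.26822378]]
fence 123 mean [0.63   0.1739 0.1033] rect [629.3 176.6] [90.5 14.5] 88.4 axis 89.2 z [0.0992 0.1037 0.1066]
```

Run:
```python
from h import *
manip.move_l([.557,.179,.20],down(180),feed=.12)
print(manip.current_eef_pos(),manip.current_force())
t=manip.move_l([.557,.179,.170],feed=.02,threshold=4)
print(t,manip.current_eef_pos(),manip.current_force(),manip.current_time())
manip.open()
print(manip.current_force(),manip.current_width())
manip.hold(.3)
p=np.array(manip.current_eef_pos())
manip.move_l([p[0],p[1],.29],feed=.12)
manip.move_l([.43,.179,.29],feed=.15)
c=shot('wrist','w3');W=fcloud(c)
p=seg(c,W,(100,120,30),(125,255,255),(.19,.215),(.45,.65,.13,.22));desc('bar',p)
desc('knob',seg(c,W,(0,0,0),(179,255,255),(.157,.175),(.36,.46,.1,.25)))
c=shot('scene','s3');W=cloud(c)
desc('bar',seg(c,W,(100,120,30),(125,255,255),(.19,.215),(.45,.65,.13,.22)))
c=shot('top','t3');W=cloud(c)
desc('bar',seg(c,W,(100,120,30),(125,255,255),(.19,.215),(.45,.65,.13,.22)))
print(manip.current_time())
cv2.imwrite('pics/s3c.png',cv2.resize(load('s3')['pixels'][20:220,300:460],None,fx=3,fy=3,interpolation=2))
```

```text
[0.55755091 0.17931705 0.20092387] [-0.80361506 -0.67568834 -5.3155347 ]
True [0.55687166 0.17892765 0.17397077] [ 0.13420793 -0.03596242  6.88063933] 11.325
[-0.37380465  0.14968439  0.17842474] 0.08669547952122356
bar 372 mean [0.5401 0.1791 0.2046] rect [540.3 179.5] [14.1 33.2] 89.3 axis 179.5 z [0.2034 0.2046 0.2057]
knob 936 mean [0.4096 0.1792 0.1642] rect [410. 179.] [51.6 16.6] 0.2 axis 179.6 z [0.1619 0.1644 0.1659]
bar 204 mean [0.5648 0.1733 0.1994] rect [561.3 176.8] [19.3 89.2] 89.3 axis -179.0 z [0.1911 0.2008 0.2053]
bar 231 mean [0.556  0.1779 0.203 ] rect [556.6 178.6] [17.  87.1] 88.2 axis -179.9 z [0.1955 0.2035 0.2069]
15.225
```

View pics/s3c.png

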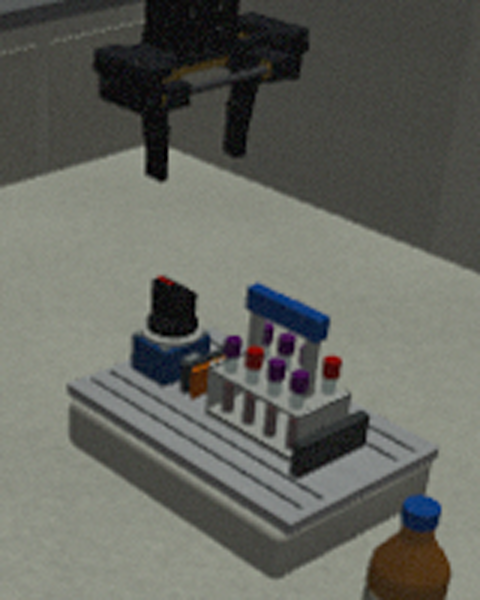

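The rack stands upright between pad and fence, released. The knob wing (175,305) is free. Next I grip the knob at its upper part, so the gripper body clears the rack bar, and start turning.

```bash
cat >> h.py <<'E'
def turn(d):
    q=np.array(manip.current_q()) if not hasattr(turn,'q') else turn.q
    q=q.copy(); q[6]+=d; turn.q=q; manip.set_joints(q)
    return manip.current_ft_torque()[2]
E
python3 - <<'E'
from h import *
manip.reach([.411,.179,.24],down(180))
manip.move_l([.411,.179,.142],down(180),feed=.1)
print(manip.current_force(),manip.current_q())
manip.close_gripper(f_grip=35)
print(manip.current_width(),manip.current_force(),manip.current_ft_torque(),manip.current_time())
a=0
for i in range(4):
    t=turn(-.25);a-=.25
    print(a,round(t,3),manip.current_force().round(1) if hasattr(manip.current_force(),'round') else manip.current_force(),round(manip.current_time(),2),round(manip.current_q()[6],3))
E
```

```text
[-0.19536482 -0.11102529 -0.23786198] [ 0.53813454 -0.03312345 -0.97717468  2.00271128 -0.02975129  1.15643202
  1.14400237]
0.01572377126706414 [-0.32901492 -0.79107438  0.33307797] [-0.00861985 -0.06506568 -0.06936412] 17.825
-0.25 -0.07 [-0.8  0.6 -0.1] 18.18 0.897
-0.5 -0.126 [ 0.2  0.6 -0.6] 18.52 0.649
-0.75 -0.062 [ 1.   1.2 -0. ] 18.88 0.4
-1.0 -0.098 [ 0.7  1.1 -0.9] 19.23 0.15
```

```bash
cat >> h.py <<'E'
def tz(n=6):
    s=[]
    for _ in range(n): s.append(manip.current_ft_torque()[2]); manip.hold(.01)
    return round(float(np.mean(s)),3)
E
python3 - <<'E'
from h import *
for i in range(3): turn(-.2)
pk=0
for i in range(14):
    turn(-.05); t=tz()
    print(round(turn.q[6]-1.144,3),t,round(manip.current_time(),2),np.round(manip.current_force(),1))
    if t and abs(t)>.3: break
E
```

```text
-1.644 -0.045 20.45 [ 3.6  1.4 -2.5]
-1.694 -0.055 20.75 [ 3.4  1.7 -3.3]
-1.744 -0.064 21.05 [ 3.8  0.7 -3.6]
-1.794 -0.067 21.35 [ 3.3  1.  -3.6]
-1.844 -0.066 21.65 [ 3.4  1.7 -3.8]
-1.894 -0.044 21.95 [ 4.1  0.8 -3.6]
-1.944 0.005 22.25 [ 4.5  1.7 -3.6]
-1.994 0.014 22.55 [ 4.4  0.8 -3.6]
-2.044 0.045 22.85 [ 4.6  1.1 -4.8]
-2.094 0.101 23.15 [ 4.5  1.8 -4.7]
-2.144 0.135 23.45 [ 5.2  0.5 -3.9]
-2.194 0.102 23.75 [ 6.   0.7 -5.2]
-2.244 0.157 24.05 [ 6.1  1.4 -4.1]
-2.294 0.167 24.35 [ 5.1  1.  -3.8]
```

Run:
```python
from h import *
tmax=0
for i in range(8):
    turn(-.04); t=tz(8)
    print(round(turn.q[6]-1.144,3),round(manip.current_q()[6]-1.144,3),t,round(manip.current_time(),2),np.round(manip.current_force(),1))
    tmax=max(tmax,t)
    if t<tmax-.12: break
c=shot('wrist','w4');shot('scene','s4');shot('top','t4')
a=cv2.resize(load('s4')['pixels'][60:190,310:450],None,fx=3,fy=3,interpolation=2)
b=cv2.resize(load('w4')['pixels'],None,fx=.6,fy=.6)
o=np.zeros((390,420+384,3),np.uint8);o[:390,:420]=a;o[:240,420:]=b
cv2.imwrite('pics/v4.png',o[:,:800])
```

```text
-2.332 -2.331 0.162 24.67 [ 4.8  0.6 -3.8]
-2.372 -2.371 0.17 24.98 [ 4.8  1.4 -3.8]
-2.412 -2.411 0.124 25.3 [ 4.5  0.3 -4.4]
-2.452 -2.451 0.138 25.62 [ 4.4  1.2 -4.2]
-2.492 -2.491 0.14 25.93 [ 5.   0.8 -3.8]
-2.532 -2.531 0.122 26.25 [ 4.7  1.  -3.6]
-2.572 -2.571 0.126 26.57 [ 5.4  0.7 -4.3]
-2.612 -2.611 0.137 26.88 [ 5.8  0.4 -5. ]
```

View pics/v4.png

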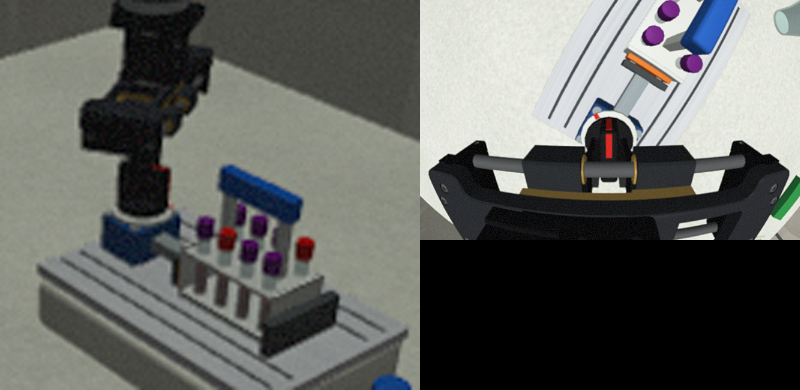

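The pad is against the rack. In the wrist view the disc's red mark (597,117) has lagged behind the knob's red line (609,135). I compute the slip angle.

Run:
```python
from h import *
from scipy.spatial.transform import Rotation as R
c=load('w4');W=fcloud(c)
for n,z in(('line',(.155,.18)),('mark',(.09,.15))):
  for lo,hi in(((0,130,60),(8,255,255)),((172,130,60),(179,255,255))):
    p=seg(c,W,lo,hi,z,(.36,.47,.12,.24))
    if len(p)>3:
        d=p.mean(0)-[.411,.179,0]; print(n,len(p),p.mean(0).round(4),'ang',np.degrees(np.arctan2(d[1],d[0])).round(1),'r',np.hypot(*d[:2]).round(4)); desc(n,p)
m=R.from_quat(manip.current_orientation()).as_matrix();print('tool x yaw',np.degrees(np.arctan2(m[1,0],m[0,0])),manip.current_eef_pos())
cv2.imwrite('pics/w4c.png',cv2.resize(c['pixels'][160:300,240:390],None,fx=4,fy=4,interpolation=2))
```

```text
line 532 [0.4235 0.1866 0.1645] ang 31.2 r 0.0146
line 532 mean [0.4235 0.1866 0.1645] rect [422.9 186.3] [25.6  5.7] 30.4 axis -150.0 z [0.1599 0.1651 0.166 ]
line 32 [0.4262 0.1881 0.1625] ang 31.0 r 0.0177
line 32 mean [0.4262 0.1881 0.1625] rect [423.2 186.4] [24.5  5.6] 30.2 axis -145.1 z [0.1564 0.1639 0.1656]
mark 142 [0.4305 0.197  0.1312] ang 42.8 r 0.0265
mark 142 mean [0.4305 0.197  0.1312] rect [430.2 198.4] [ 6.4 18.3] 40.2 axis 124.6 z [0.1177 0.1331 0.1482]
mark 16 [0.4333 0.1934 0.1405] ang 32.9 r 0.0265
mark 16 mean [0.4333 0.1934 0.1405] rect [430.3 198.5] [ 0.7 18.5] 30.1 axis 119.9 z [0.1292 0.1423 0.1492]
tool x yaw 30.394240285214664 [0.41143905 0.17888265 0.14205981]
```

View pics/w4c.png

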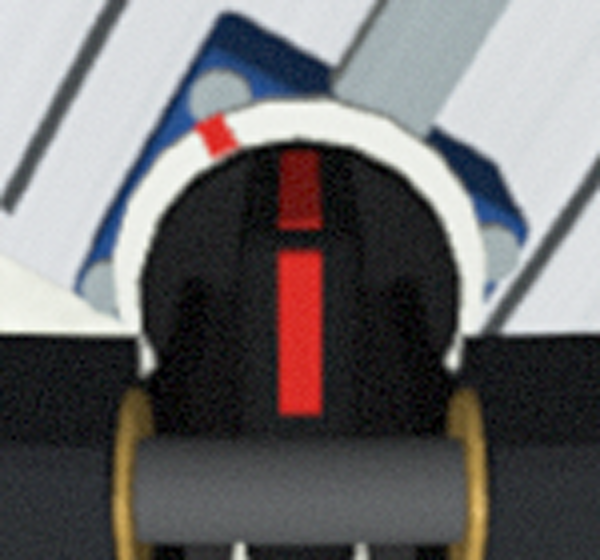

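Run:
```python
from h import *
c=load('w4');W=fcloud(c)
p=seg(c,W,(0,130,60),(8,255,255),(.105,.124),(.36,.47,.12,.24));d=p.mean(0)-[.411,.179,0]
print(len(p),p.mean(0),np.degrees(np.arctan2(d[1],d[0])),np.hypot(*d[:2]))
```

```text
59 [0.42603346 0.20334167 0.11839528] 58.30045386160634 0.0286098231144224
```

The slip is about 28° (0.49 rad), so one click, within 0.2 to 1.35. I let go and retreat.

Run:
```python
from h import *
manip.open()
p=manip.current_eef_pos()
manip.move_l([.411,.179,.30],feed=.12)
manip.hold(.2)
c=shot('wrist','w5');W=fcloud(c)
for n,z in(('line',(.16,.18)),('mark',(.105,.124))):
    p=seg(c,W,(0,130,60),(8,255,255),z,(.36,.47,.12,.24));d=p.mean(0)-[.411,.179,0]
    print(n,len(p),p.mean(0).round(4),np.degrees(np.arctan2(d[1],d[0])).round(1))
c=shot('top','t5');W=cloud(c)
desc('bar',seg(c,W,(100,120,30),(125,255,255),(.19,.215),(.45,.65,.13,.22)))
c=shot('scene','s5');W=cloud(c)
desc('bar',seg(c,W,(100,120,30),(125,255,255),(.19,.215),(.45,.65,.13,.22)))
print(manip.current_time(),manip.current_force())
a=cv2.resize(load('s5')['pixels'][60:190,310:450],None,fx=3,fy=3,interpolation=2)
b=cv2.resize(load('w5')['pixels'],None,fx=.59,fy=.59)
o=np.zeros((390,800,3),np.uint8);o[:390,:420]=a;o[:236,420:798]=b
cv2.imwrite('pics/v5.png',o)
```

```text
line 160 [0.4208 0.1886 0.1649] 44.5
mark 14 [0.4202 0.2057 0.1182] 70.9
bar 233 mean [0.5604 0.1778 0.203 ] rect [560.2 178.8] [16.8 84.7] 89.6 axis 179.8 z [0.1964 0.2034 0.2068]
bar 207 mean [0.5677 0.173  0.1995] rect [565.1 176.9] [20.9 87.4] 88.2 axis -178.8 z [0.191  0.201  0.2048]
30.175 [ 0.11939188 -0.09910744  0.62384421]
```

View pics/v5.png

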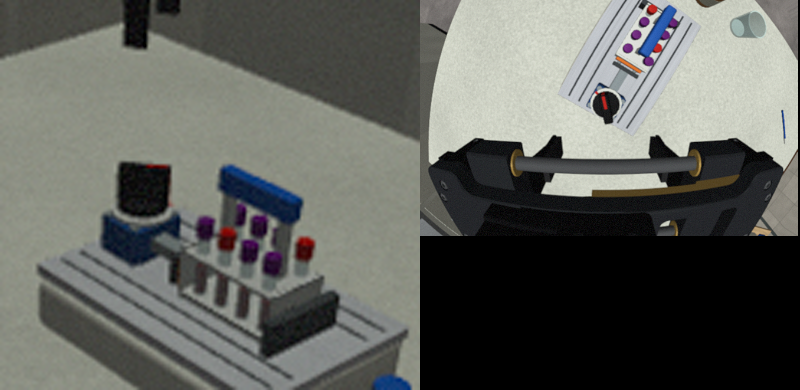

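The rack moved up to the fence (+4 mm) and the slip still reads about 26°. One check of the pad's spring compression: the same view as before clamping, shifted by the jaw's travel.

Run:
```python
from h import *
turn(np.radians(149.6)); manip.move_l([.457,.179,.29],down(180),feed=.15)
manip.hold(.3); shot('wrist','w6'); print(manip.current_eef_pos(),manip.current_time())
o=[]
for n in('w3','w6'):
    c=load(n);W=fcloud(c)
    p=seg(c,W,(3,120,30),(20,255,255),(.09,.13),(.44,.53,.1,.26));desc(n+' jaw',p)
    v,u=[int(round(k)) for k in np.argwhere(np.abs(W-p.mean(0)).sum(-1)<.004).mean(0)];print(u,v)
    o.append(cv2.resize(c['pixels'][v-45:v+45,u-45:u+45],(400,400),interpolation=2))
cv2.imwrite('pics/v6.png',np.hstack(o))
```

```text
[0.45670282 0.17908465 0.29031277] 33.2167
w3 jaw 342 mean [0.4711 0.1793 0.1039] rect [471.8 179.2] [53.7  6.2] 89.4 axis 90.0 z [0.0934 0.1061 0.1076]
315 210
w6 jaw 371 mean [0.4972 0.1796 0.1039] rect [498.3 179.4] [ 7.4 58. ] 0.2 axis 89.7 z [0.0941 0.1061 0.1078]
314 208
```

View pics/v6.png

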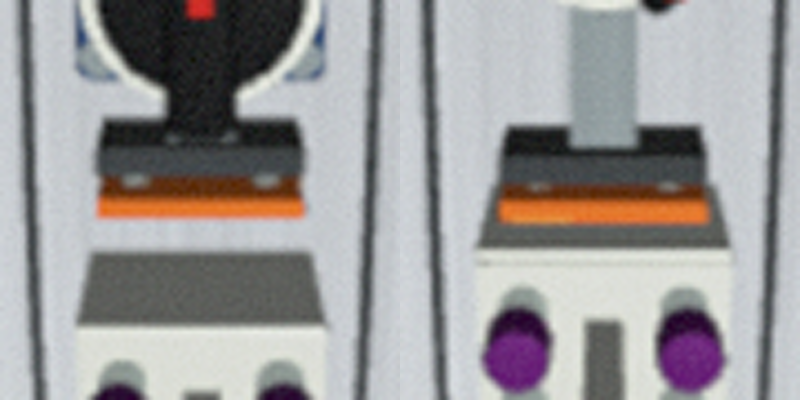

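On the left (before) the gap between pad and plate is about 20 px. On the right (now) it is about 13 px with the pad on the rack, so the spring is compressed and holding. I hand it in.

```bash
python3 -c "
from h import *
print(manip.close_job())"
```

```text
the job is handed in; nothing more can be done
None
```

The rack stands clamped against the fence and was handed in at about 33 s: the clutch slipped one click (about 0.46–0.49 rad from the images), the pad spring looks compressed, and the bottle, slide box and beaker were never approached; the hand-in returned no verdict.

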